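# Lay the tall flat bottle onto the slant rest

### The job

Tip the tall flat bottle over onto the sloping metal rest beside its foot, so that it ends lying on its broad side on the slope, straight along it, with its cap overhanging the upper end. Push it over and support it with the fingers all the way so that it goes down gently and never drops; do not pinch or squeeze it or lift its foot off the worktop, and leave the other things where they are.

Things in the scene. Friction and masses are not known exactly. Their poses are not given: they have to be found in the camera images.
- flat_bottle: Tall flat bottle with a screw cap, 182 mm tall, 44 mm thick along its x, 76 mm wide along its y, about 0.3 kg, centre of mass about 80 mm up. Origin: centre of its underside; z runs up to the cap. It stands upright on the worktop, its broad +x side facing the rest, 3 to 18 mm short of the rest's toe. It overbalances when leaned about 0.27 rad.
- bottle_cap (a point): The middle of the bottle's round cap, on the bottle's axis, 169 mm above the underside. The cap is 46 mm across and runs from 155 to 183 mm above the underside. When the bottle lies on the rest this point is at about x = 135 to 155 mm, z = 85 mm in the rest's frame.
- bottle_heel (a point): The middle of the lower edge of the bottle's broad side that faces the rest (bottle x = +22 mm, z = 0): the edge about which it tips.
- slant_rest: Fixed bare-metal rest, 108 mm wide along its y. Origin: on the worktop, middle of its low toe edge; its +x is horizontal, the direction in which to tip the bottle. From the 5 mm high toe at x = 0 its flat face rises at 22 degrees to point rest_top. Side lips 6 mm high, 102 mm apart. A bottle lying on it leans 1.19 rad from upright, its heel at about x = -12 mm.
- timer: Bystander: small wedge-shaped bench timer, 54 x 62 x 61 mm, origin at the centre of its underside. Leave alone.
- cup: Bystander: lidded specimen cup, 60 mm across, 67 mm tall, origin at the centre of its underside. Leave alone.
- dropper: Bystander: small dropper bottle with a rubber bulb, 35 mm across, 112 mm tall, origin at the centre of its underside. Leave alone.
- rest_top (a point): Middle of the upper end of the rest's sloping face (rest x = 100 mm, z = 45 mm). A lying bottle's cap overhangs this end, in free air, its underside about 60 mm above the worktop, so a finger under it has room.
Mind the look-alikes: they are no part of the job. What is shaped like the slant_rest but black or green is not meant.

How it is judged:
By the outcome, as a careful person would: the job done as asked, in the order asked, and still so for the second after the job is handed in, with the robot touching nothing.
It also fails if it takes over 51 s, if anything falls off the work surface, if the arm or the gripper's body presses on something with over 40 N, if the wrist force passes 120 N, or if a joint passes its speed limit or range.

### The arm

A 6-joint arm with a two-finger parallel gripper is mounted at the origin on a cart in front of the work surface, level with it; the furniture and walls round the work are solid. World frame = base frame: x ahead of the robot, y to its left, z up, the work surface at z = 0. Lengths are in mm, angles in rad, forces in N, time in s.
With the tool pointing down it reaches from about 300 to 875 mm from the base axis. Payload 6.4 kg.
Tool frame: the origin (TCP) lies midway between the tips of the shut fingers; the grasp point (between the pads) lies 19 mm behind it (env.grip_point_offset is the distance from the TCP to the grasp point, in mm); z points along the fingers, y is the line along which they close (so a half turn about z gives the same grasp; the last joint's range is limited). The gripper opens to 88 mm and grips with 3 to 60 N. Pads are 18 mm wide; open, the fingers measure 123 mm over their backs; the gripper's body (75 mm by 187 mm) begins 45 mm behind the grasp point.
Start: joints at [-1.338, 0.181, 1.607, -0, 1.354, -0.206], TCP at [244.308, -520.533, 238.714] pointing down, gripper open.
Joint ranges: [-2.99, 2.99], [-0.89, 2.07], [0.3, 2.58], [-1.14, 4.28], [0, 2.63], [-3.12, 3.12]. Speed limits (rad/s): [2.57, 2.57, 3.01, 3.14, 3.14, 3.14].

### API

Orientations are given as a 3x3 rotation matrix whose columns are the frame's x, y, z axes.
In Python, from rig import status, snapshot, camera_model, sign_off, nets, env gives the robot as it stands. The module is installed in compiled form; this text tells all that it offers.
- The arm moves only by the tool carry_out, never from a script. Its argument "rows" is a list of rows, each a list of 7 numbers: the shift along the tool's x, y, z in m, then the turn, a rotation vector about the tool's x, y, z in degrees, then the closure, from 0 (fully open) to 1 (shut). In form: [[x, y, z, ax, ay, az, jaw], ...]. A call has 1 to 5 rows; each row is the pose to reach, as a shift and turn from the pose commanded when the call began, along the tool's axes at that moment; what a row does not reach only later rows make up. A row lasts 1/8 s, in which the tool goes at most 62.5 mm and 10.7 degrees, less where a joint would pass 70% of its speed; a pose out of reach is approached as far as the arm can. A call with a gripper value outside its range is refused whole. The fingers move at their own pace and stop on an object; "grip_force" is the grip in N (left out, the last holds). Time passes only in rows, so rows that repeat a pose let the fingers close. It gives the time, the measured TCP pose, the force, the opening and the grip force at its end, in the units of the state.
- status.state(): the state, without advancing time (a new reading comes with each control period).
- snapshot(name): name is "scene" or "side" or "wrist"; returns the picture (400x640x3 uint8, red, green, blue); there is no depth.
- camera_model(name): a dict with "fx", "fy", "cx", "cy" (pixels), "extrinsics" (4x4, takes a point from camera to world coordinates); the wrist camera has in their place "hand_eye" (4x4, takes a point from camera to tool coordinates, whose origin is the TCP and whose axes are the flange's). Camera axes: x right, y up, looking along -z (the intrinsics and any distortion apply to the point x, -y, -z); pixel columns grow to the right and rows downward; lengths in mm; the calibration is good to about 2 mm. A picture is of the moment at which its call begins: read the wrist's pose just before it. camera_model takes no time and is no camera call.
- sign_off(): hands the job in; it is judged then, once.
Trained networks look in the newest picture that a camera, given by its name, has taken for a name from the list of things; names that differ only in an ending like _2 or _b are one class to them, and where a whole thing is asked for, a point or a joint stands for the part that bears it (a point fixed in the world has none). Each returns a list of dicts, best first, with "p" (0 to 1); they miss things now and then, are a little off and sometimes report something else, mostly with a low value. They report only what shows in the picture. A call takes as long as a camera call. They do not tell look-alikes from the thing itself.
- nets.trace(label, camera): "pixels" (400x640 bool, what is visible of it) and "location" ([column, row] in pixels, amid what is visible of it).
The state is a dict: "t": time; "q": joint angles; "dq": joint speeds; "joint_torque": joint torques, N m; "ee_pos": TCP position; "eef_rot": TCP orientation; "contact_force": force on the tool from outside, world axes, zero at the start; "wrist_torque": the same for the moment, N m; "grip_width": finger opening in mm; "grasp_force": force on a finger pad.
Only numpy, scipy, OpenCV 4.12 (cv2) and the standard library are available. Lean on these libraries where they do the work, as an engineer would, in place of code of your own. Each camera call takes 0.05 s, during which the arm holds its last target. There are 200 camera calls.

## Working session

There is one attempt and no reset: what is moved stays moved. The work goes in short steps, Python scripts to look and compute and a tool call to move; the robot and the scene stay as the last step left them, time stands still between calls to the robot, and variables do not carry over. Pictures are saved under pics/ and viewed, at most 10 in all, crops included, and the job is handed in when it is done.

Besides the shell and the picture viewer there is one more tool, called after ">>>" as name([rows], argument=value, ...), one row to a line, values as JSON. carry_out: Moves the arm, as the interface text tells. Its arguments: {"type":"object","properties":{"rows":{"type":"array"},"grip_force":{"type":"number"}},"required":["rows"]}

```bash
mkdir -p pics
python3 - <<'E'
from rig import status, snapshot, camera_model, nets, env
import cv2, numpy as np
s=status.state(); print(s['t'],s['ee_pos'],np.round(s['eef_rot'],3).tolist())
ims=[]
for c in ['scene','side']:
    im=snapshot(c); cv2.imwrite(f'pics/{c}0.png',im[:,:,::-1]); 
    m=camera_model(c); print(c,{k:np.round(v,3).tolist() if not isinstance(v,str) else v for k,v in m.items()})
    for l in ['flat_bottle','slant_rest','bottle_cap','bottle_heel','rest_top']:
        for r in nets.trace(l,c)[:4]: 
            ys,xs=np.where(r['pixels']); print(c,l,round(r['p'],2),np.round(r['location']),xs.min(),xs.max(),ys.min(),ys.max())
E
```

```text
0.0 [ 244.14805038 -520.02243223  237.83870293] [[0.905, 0.425, -0.0], [0.425, -0.905, 0.002], [0.0, -0.002, -1.0]]
scene {'fx': 449.669, 'fy': 449.669, 'cx': 326.084, 'cy': 198.647, 'extrinsics': [[-0.47, 0.628, -0.621, -157.931], [-0.882, -0.347, 0.318, 561.143], [-0.016, 0.697, 0.717, 994.241], [0.0, 0.0, 0.0, 1.0]]}
scene flat_bottle 0.85 [386. 202.] 372 395 173 232
scene slant_rest 0.82 [250. 298.] 226 275 269 325
scene slant_rest 0.81 [434. 166.] 409 451 145 184
scene slant_rest 0.61 [412. 207.] 395 432 186 230
scene bottle_cap 0.75 [385. 203.] 372 395 172 231
scene bottle_heel 0.7 [384. 203.] 372 395 173 232
scene rest_top 0.98 [250. 296.] 226 274 268 326
scene rest_top 0.76 [410. 209.] 395 432 186 229
scene rest_top 0.67 [432. 164.] 409 450 145 184
side {'fx': 506.151, 'fy': 506.151, 'cx': 327.012, 'cy': 197.698, 'extrinsics': [[0.859, 0.342, -0.38, 52.507], [-0.511, 0.588, -0.627, -761.474], [0.009, 0.733, 0.68, 1093.164], [0.0, 0.0, 0.0, 1.0]]}
side flat_bottle 0.79 [330. 229.] 319 343 210 255
side slant_rest 0.66 [362. 272.] 349 372 261 279
side slant_rest 0.63 [260. 169.] 253 264 166 181
side slant_rest 0.56 [424. 306.] 397 451 286 330
side bottle_cap 0.61 [332. 232.] 318 343 209 257
side bottle_heel 0.74 [332. 230.] 319 342 209 255
side rest_top 0.77 [425. 306.] 396 451 287 330
side rest_top 0.56 [262. 171.] 252 265 166 182
side rest_top 0.55 [362. 269.] 349 372 260 280
```

View pics/scene0.png

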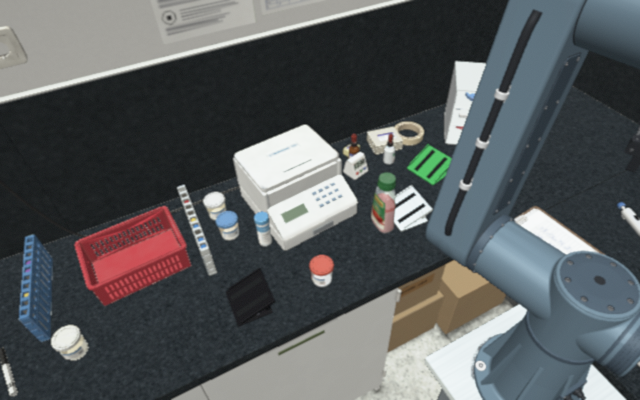

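View pics/side0.png

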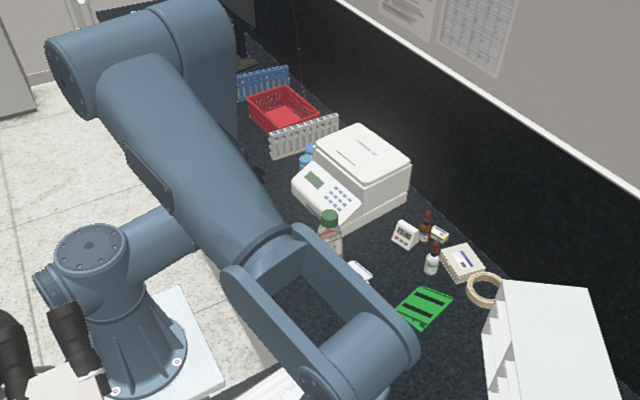

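The scene view shows the bottle (386,202), with the metal rest to its right at (412,207). The green look-alike is at (430,165) and the black one at (250,297). In the side view the arm hides most of the rest. Next I'll get rough positions and an enlarged crop.

```bash
cat > h.py <<'E'
import numpy as np, cv2
from rig import status, snapshot, camera_model, nets, env
def ray(c,uv,T=None):
    m=camera_model(c); E=np.array(m['extrinsics']) if T is None else T
    d=np.array([(uv[0]-m['cx'])/m['fx'],-(uv[1]-m['cy'])/m['fy'],-1.])
    return E[:3,3],E[:3,:3]@d
def onz(c,uv,z,T=None):
    o,d=ray(c,uv,T); return o+d*(z-o[2])/d[2]
def proj(c,P,T=None):
    m=camera_model(c); E=np.array(m['extrinsics']) if T is None else T
    p=(np.atleast_2d(P)-E[:3,3])@E[:3,:3]
    return np.c_[m['cx']+m['fx']*p[:,0]/-p[:,2], m['cy']+m['fy']*p[:,1]/p[:,2]]
def wristT():
    s=status.state(); A=np.eye(4); A[:3,:3]=s['eef_rot']; A[:3,3]=s['ee_pos']
    return A@np.array(camera_model('wrist')['hand_eye'])
E
python3 - <<'E'
from h import *
m=camera_model('wrist'); print({k:np.round(v,3).tolist() for k,v in m.items() if not isinstance(v,str)}, camera_model('scene').keys())
print('cap',onz('scene',(387,178),175),'foot',onz('scene',(384,230),0))
for p in [(395,192),(414,187),(432,217),(412,229)]: print(p,onz('scene',p,20).round())
im=cv2.imread('pics/scene0.png'); cv2.imwrite('pics/c1.png',cv2.resize(im[125:245,340:480],None,fx=5,fy=5,interpolation=cv2.INTER_CUBIC))
E
```

```text
{'fx': 320.044, 'fy': 320.044, 'cx': 324.795, 'cy': 197.755, 'hand_eye': [[-0.001, 0.965, 0.263, 67.034], [1.0, 0.001, 0.0, 0.091], [-0.0, 0.263, -0.965, -145.552], [0.0, 0.0, 0.0, 1.0]]} dict_keys(['fx', 'fy', 'cx', 'cy', 'extrinsics'])
cap [540.40555122  20.80667791 175.        ] foot [510.75158871  33.73128492   0.        ]
(395, 192) [608. -68.  20.]
(414, 187) [ 598. -132.   20.]
(432, 217) [ 472. -104.   20.]
(412, 229) [462. -27.  20.]
```

View pics/c1.png

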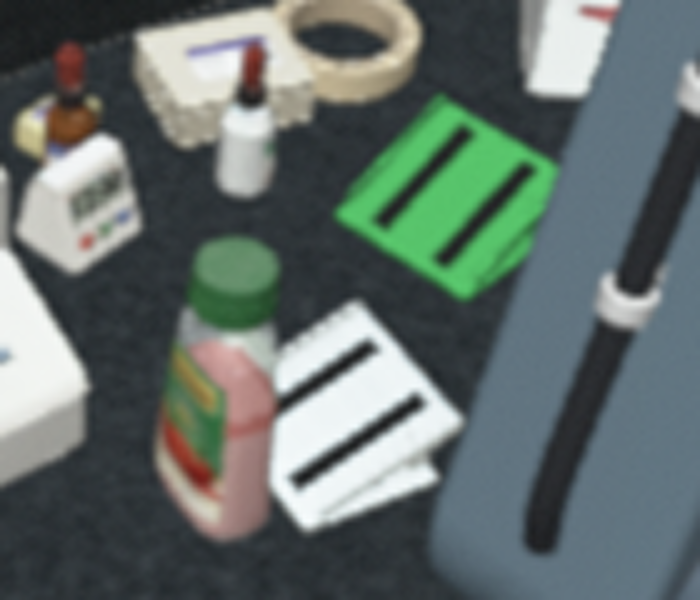

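The crop confirms the light metal rest: its toe is on the left by the bottle and its upper end is on the right, around (432,212). Next I'll raise the wrist camera over the pair.

>>> carry_out([
  [0.05,-0.03,-0.02,0,0,6,0],
  [0.1,-0.06,-0.04,0,0,12,0],
  [0.15,-0.09,-0.06,0,0,18,0],
  [0.2,-0.12,-0.08,0,0,24,0],
  [0.25,-0.15,-0.1,0,0,30,0],
])

```text
t: 1.23
ee_pos: [407.6, -276.9, 339.6]
eef_rot: [[0.996, -0.088, 0.001], [-0.088, -0.996, -0.001], [0.001, 0.0, -1.0]]
contact_force: [0.8, -0.7, 0.6]
grip_width: 87.6
grasp_force: 0.0
```

>>> carry_out([
  [0.05,0,-0.01,0,0,0,0],
  [0.095,-0.01,-0.02,0,0,0,0],
  [0.12,-0.03,-0.04,0,0,0,0],
  [0.12,-0.03,-0.04,0,0,0,0],
])

```text
t: 1.72
ee_pos: [530.8, -258.0, 380.0]
eef_rot: [[0.997, -0.082, 0.002], [-0.082, -0.997, -0.001], [0.002, 0.001, -1.0]]
contact_force: [0.3, -1.0, 0.1]
grip_width: 88.1
grasp_force: 0.0
```

```bash
cat >> h.py <<'E'
def log():
    import json
    s=status.state(); open('log.jsonl','a').write(json.dumps({k:np.asarray(v).tolist() for k,v in s.items()})+'\n')
    print(round(s['t'],2),np.round(s['q'],3),np.round(s['ee_pos'],1),np.round(s['eef_rot'],3).tolist(),'F',np.round(s['contact_force'],2),s['grip_width']); return s
E
python3 - <<'E'
from h import *
log(); T=wristT(); im=snapshot('wrist'); cv2.imwrite('pics/w1.png',im[:,:,::-1]); np.save('w1T.npy',T)
for l in ['flat_bottle','slant_rest']:
    for r in nets.trace(l,'wrist')[:4]:
        ys,xs=np.where(r['pixels']); print(l,round(r['p'],2),np.round(r['location']),xs.min(),xs.max(),ys.min(),ys.max())
E
```

```text
1.73 [-0.653  0.135  1.379  0.     1.625  0.999] [ 530.8 -258.   380. ] [[0.997, -0.082, 0.002], [-0.082, -0.997, -0.001], [0.002, 0.001, -1.0]] F [ 0.32 -0.97  0.13] 88.10864882555549
flat_bottle 0.65 [116. 176.] 50 166 140 208
slant_rest 0.71 [201. 162.] 168 230 126 198
slant_rest 0.67 [305.  67.] 262 347 16 116
slant_rest 0.57 [142.   8.] 106 176 0 30
```

View pics/w1.png

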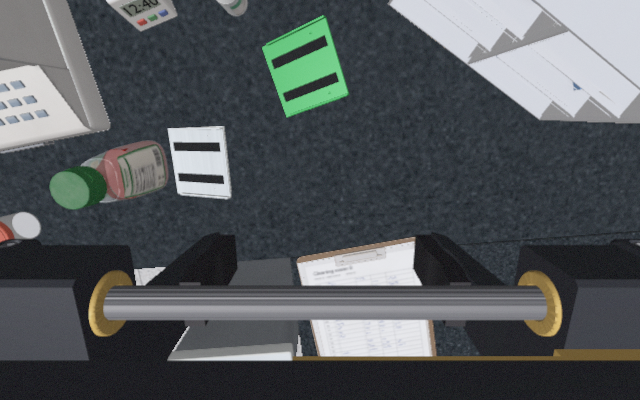

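The wrist view shows the bottle lying in perspective (cap at 78,187, foot at about 165,165). The rest's toe edge runs (168,127)–(180,195) and its upper edge (222,126)–(231,198). I'll go nearer for an accurate measurement.

>>> carry_out([
  [0,-0.06,0.03,0,0,0,0],
  [0,-0.12,0.06,0,0,0,0],
  [0,-0.17,0.06,0,0,0,0],
  [0,-0.17,0.06,0,0,0,0],
])

```text
t: 2.38
ee_pos: [542.1, -86.6, 317.6]
eef_rot: [[0.997, -0.081, -0.002], [-0.081, -0.997, 0.001], [-0.002, -0.001, -1.0]]
contact_force: [-0.6, 0.1, 0.3]
grip_width: 87.4
grasp_force: 0.0
```

Run:
```python
from h import *
log(); T=wristT(); im=snapshot('wrist'); cv2.imwrite('pics/w2.png',im[:,:,::-1]); np.save('w2T.npy',T)
for l in ['flat_bottle','slant_rest']:
    for i,r in enumerate(nets.trace(l,'wrist')[:4]):
        ys,xs=np.where(r['pixels']); print(l,round(r['p'],2),np.round(r['location']),xs.min(),xs.max(),ys.min(),ys.max())
        np.save(f'm_{l}{i}.npy',r['pixels'])
```

```text
2.38 [-3.750e-01  6.800e-02  1.573e+00  1.000e-03  1.503e+00  1.277e+00] [542.1 -86.6 317.6] [[0.997, -0.081, -0.002], [-0.081, -0.997, 0.001], [-0.002, -0.001, -1.0]] F [-0.61  0.14  0.34] 87.3673676122928
flat_bottle 0.71 [227. 184.] 181 265 141 224
slant_rest 0.78 [308. 164.] 269 343 125 207
slant_rest 0.78 [438.  59.] 384 491 0 114
```

View pics/w2.png

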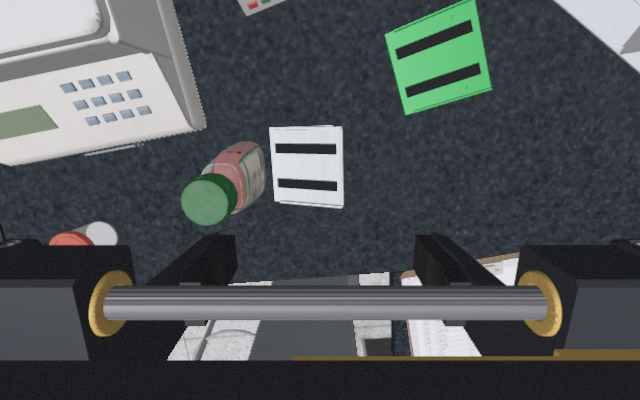

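The wrist view now shows the cap at (209,199), the foot at around (255,165), and the rest quad from (270,127) to (343,207). I'll fit both poses from silhouettes and corners.

```bash
cat > fit.py <<'E'
from h import *
from scipy.optimize import minimize
im=cv2.imread('pics/w2.png'); T=np.load('w2T.npy')
# rest: bright grey segmentation
m=np.load('m_slant_rest0.npy').astype(np.uint8); roi=cv2.dilate(m,np.ones((13,13)))
hsv=cv2.cvtColor(im,cv2.COLOR_BGR2HSV); w=((hsv[...,2]>130)&(hsv[...,1]<50)&(roi>0)).astype(np.uint8)
w=cv2.morphologyEx(w,cv2.MORPH_CLOSE,np.ones((15,15)))
n,l,st,_=cv2.connectedComponentsWithStats(w); w=(l==1+np.argmax(st[1:,4])).astype(np.uint8)
h=cv2.convexHull(max(cv2.findContours(w,0,2)[0],key=len)); 
q=cv2.approxPolyN(h,4,ensure_convex=True)[0] if hasattr(cv2,'approxPolyN') else cv2.approxPolyDP(h,5,True)[:,0]
print('quad',np.round(q).tolist())
R=lambda a:np.array([[np.cos(a),-np.sin(a),0],[np.sin(a),np.cos(a),0],[0,0,1]])
def hullmask(P,cam,T):
    M=np.zeros((400*4,640*4),np.uint8); uv=(proj(cam,P,T)+.5)*4
    cv2.fillConvexPoly(M,cv2.convexHull(np.round(uv).astype(np.int32)),1); return cv2.resize(M.astype(np.float32),(640,400),interpolation=cv2.INTER_AREA)
def iou(A,B): return np.minimum(A,B).sum()/np.maximum(A,B).sum()
restP=np.array([[0,s*54,z] for s in(-1,1) for z in(0,5,11)]+[[100-d,s*54,z] for s in(-1,1) for d,z in((0,45),(2.2,50.6))],float)
def rl(p): return -iou(hullmask(restP@R(p[2]).T+[p[0],p[1],0],'wrist',T),w.astype(np.float32))
best=min((minimize(rl,[530+a,-40+b,c],method='Nelder-Mead',options=dict(initial_simplex=np.array([530+a,-40+b,c])+np.array([[0,0,0],[8,0,0],[0,8,0],[0,0,.1]]),maxiter=300)) for a in(0,) for b in(0,10) for c in(-1.5,-1.65)),key=lambda r:r.fun)
print('rest',best.x.round(3),'deg',np.degrees(best.x[2]).round(1),-best.fun); rest=best.x
# bottle
th=np.linspace(0,2*np.pi,40); e=lambda a,b,n: np.c_[a*np.sign(np.cos(th))*abs(np.cos(th))**(2/n),b*np.sign(np.sin(th))*abs(np.sin(th))**(2/n)]
body=np.vstack([np.c_[e(22,38,4),np.full(40,z)] for z in(0.,110)]); neck=np.vstack([body[40:],np.c_[e(22,23,2),np.full(40,155.)]]); cap=np.vstack([np.c_[e(23,23,2),np.full(40,z)] for z in(155.,182)])
data=[('wrist',T,np.load('m_flat_bottle0.npy').astype(np.float32))]
def bm(p,c,T): return np.max([hullmask(X@R(p[2]).T+[p[0],p[1],0],c,T) for X in(body,neck,cap)],0)
def bl(p): return -sum(iou(bm(p,c,T),M) for c,T,M in data)
c0=rest[:2]-30*np.array([np.cos(rest[2]),np.sin(rest[2])])
for c in (0,.1,-.1):
    s=np.array([*c0,rest[2]+c]); r=minimize(bl,s,method='Nelder-Mead',options=dict(initial_simplex=s+np.array([[0,0,0],[8,0,0],[0,8,0],[0,0,.15]]),maxiter=200)); print('bottle',r.x.round(3),np.degrees(r.x[2]).round(1),-r.fun)
g=((hsv[...,0]>45)&(hsv[...,0]<85)&(hsv[...,1]>70)).astype(np.uint8); g[:,:150]=0; g[:,280:]=0; g[:120]=0
print('cap px',*[x[[0,1,2,3,4]] for x in [cv2.connectedComponentsWithStats(g)[2][1:]]][0][:1] if 0 else [cv2.boundingRect(g)])
b=r.x; loc=R(rest[2]).T@np.array([b[0]-rest[0],b[1]-rest[1],0]); print('bottle in rest',loc.round(1),'heel x',loc[0]+22)
for P,col in((restP@R(rest[2]).T+[rest[0],rest[1],0],(0,0,255)),):
    for u in proj('wrist',P,T): cv2.circle(im,tuple(np.round(u).astype(int)),1,col,-1)
mk=bm(b,'wrist',T)>.5; ct=cv2.findContours(mk.astype(np.uint8),0,2)[0]; cv2.drawContours(im,ct,-1,(255,0,0),1)
cv2.imwrite('pics/w2o.png',cv2.resize(im[100:250,150:370],None,fx=3.6,fy=3.6,interpolation=cv2.INTER_NEAREST))
sc=cv2.imread('pics/scene0.png')
for X,pp in((restP,rest),(body,b),(cap,b)):
    for u in proj('scene',X@R(pp[2]).T+[pp[0],pp[1],0]): sc[int(u[1]+.5),int(u[0]+.5)]=(0,0,255)
cv2.imwrite('pics/so.png',cv2.resize(sc[150:245,350:450],None,fx=6,fy=6,interpolation=cv2.INTER_NEAREST))
E
python3 fit.py
```

```text
quad [[344, 209], [274, 202], [268, 127], [342, 124]]
rest [539.47   -9.494  -1.621] deg -92.9 0.9824286699295044
bottle [537.974  23.021  -1.763] -101.0 0.9271363019943237
bottle [538.078  22.955  -1.767] -101.3 0.9266502857208252
bottle [537.941  22.872  -1.759] -100.8 0.926912784576416
cap px (181, 152, 69, 105)
bottle in rest [-32.2  -3.1   0. ] heel x -10.249752054282865
```

View pics/w2o.png

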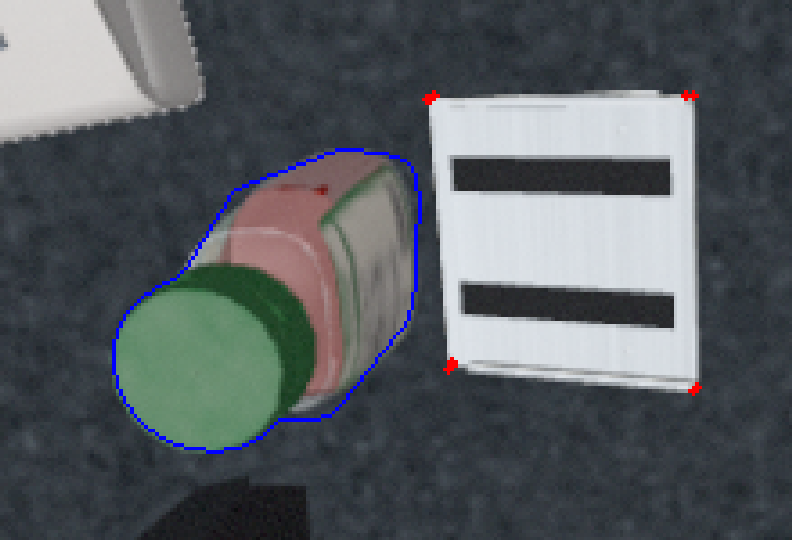

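The overlay fits the rest (toe at 539,-9, yaw -93°). The bottle yaw looks about 8° off, but the silhouette leaves that uncertain. A view from straight above will settle the yaw.

>>> carry_out([
  [-0.03,-0.055,0.015,0,0,0,0],
  [-0.057,-0.106,0.03,0,0,0,0],
  [-0.057,-0.106,0.03,0,0,0,0],
])

```text
t: 2.9
ee_pos: [493.7, 22.2, 287.6]
eef_rot: [[0.997, -0.083, -0.002], [-0.083, -0.997, 0.001], [-0.002, -0.001, -1.0]]
contact_force: [0.4, 0.3, -0.4]
grip_width: 87.8
grasp_force: 0.0
```

Run:
```python
from h import *
log(); T=wristT(); im=snapshot('wrist'); cv2.imwrite('pics/w3.png',im[:,:,::-1]); np.save('w3T.npy',T)
for i,r in enumerate(nets.trace('flat_bottle','wrist')[:2]):
    ys,xs=np.where(r['pixels']); print(round(r['p'],2),np.round(r['location']),xs.min(),xs.max(),ys.min(),ys.max()); np.save(f'm3_{i}.npy',r['pixels'])
cv2.imwrite('pics/w3c.png',cv2.resize(im[30:230,200:460,::-1],None,fx=3,fy=3,interpolation=cv2.INTER_CUBIC))
```

```text
2.9 [-0.196 -0.042  1.744  0.     1.442  1.458] [493.7  22.2 287.6] [[0.997, -0.083, -0.002], [-0.083, -0.997, 0.001], [-0.002, -0.001, -1.0]] F [ 0.35  0.27 -0.43] 87.79257074812371
0.81 [318. 135.] 289 345 97 170
```

View pics/w3c.png

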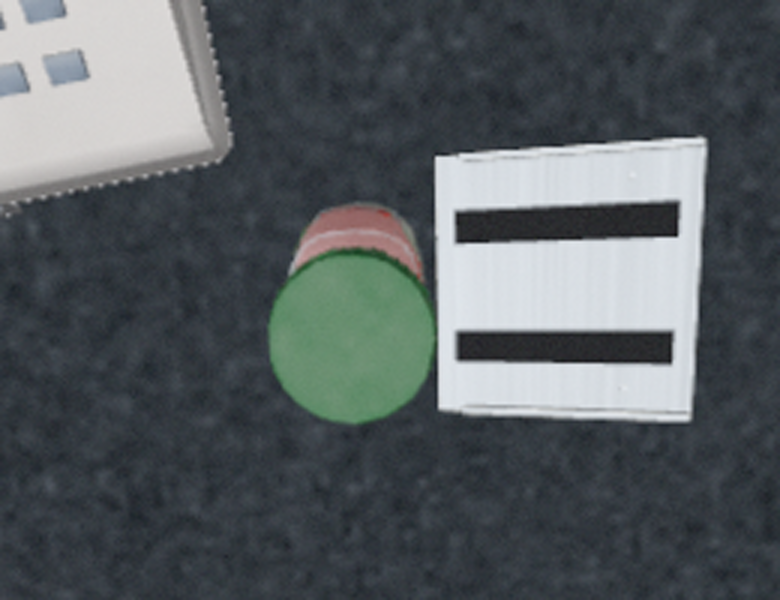

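The cap top centre is at about (317,142), with the far end of the body showing above it. The rest's toe edge is nearly vertical at column 346. A joint fit over both views comes next.

```bash
sed -i 's/^im=cv2/if 1:\n  pass\nim=cv2/' fit.py
cat > fit2.py <<'E'
import io,contextlib
with contextlib.redirect_stdout(io.StringIO()): exec(open('fit.py').read())
T3=np.load('w3T.npy'); im3=cv2.imread('pics/w3.png')
# rest again in w3
hsv=cv2.cvtColor(im3,cv2.COLOR_BGR2HSV); w3=((hsv[...,2]>130)&(hsv[...,1]<50)).astype(np.uint8); w3[:,:344]=0; w3[:70]=0; w3[175:]=0; w3[:,440:]=0
w3=cv2.morphologyEx(w3,cv2.MORPH_CLOSE,np.ones((15,15)))
def rl2(p): return -iou(hullmask(restP@R(p[2]).T+[p[0],p[1],0],'wrist',T3),w3.astype(np.float32))-iou(hullmask(restP@R(p[2]).T+[p[0],p[1],0],'wrist',T),w.astype(np.float32))
s=rest; r=minimize(rl2,s,method='Nelder-Mead',options=dict(initial_simplex=s+np.array([[0,0,0],[5,0,0],[0,5,0],[0,0,.05]]))); print('rest',r.x.round(3),np.degrees(r.x[2]).round(1),r.fun/2); rest=r.x
# cap top by colour
g=((hsv[...,0]>45)&(hsv[...,0]<85)&(hsv[...,1]>60)&(hsv[...,2]>70)).astype(np.uint8); g[:,:280]=0;g[:,360:]=0;g[:100]=0;g[190:]=0
(c,ax,an)=cv2.fitEllipse(max(cv2.findContours(g,0,1)[0],key=len)); print('cap ellipse',np.round(c,1),np.round(ax,1),'->',onz('wrist',c,182,T3).round(1))
data=[('wrist',T,np.load('m_flat_bottle0.npy').astype(np.float32)),('wrist',T3,np.load('m3_0.npy').astype(np.float32))]
for n in (3,4,8):
  for top in (110,140):
    body=np.vstack([np.c_[e(22,38,n),np.full(40,z)] for z in(0.,top)]); neck=np.vstack([body[40:],np.c_[e(22,23,2),np.full(40,155.)]])
    s=np.array([538,23,-1.7]); r=minimize(bl,s,method='Nelder-Mead',options=dict(initial_simplex=s+np.array([[0,0,0],[5,0,0],[0,5,0],[0,0,.1]]),maxiter=150)); b=r.x
    loc=R(rest[2]).T@np.array([b[0]-rest[0],b[1]-rest[1],0]); print(n,top,b.round(2),np.degrees(b[2]).round(1),(-r.fun/2).__round__(4),'in rest',loc.round(1), [(-bl([b[0],b[1],y])/2).__round__(4) for y in (-1.57,-1.62,-1.7,-1.78)])
np.save('rest.npy',rest)
E
python3 fit2.py
```

```text
rest [539.398  -9.376  -1.621] -92.9 -0.9820756912231445
cap ellipse [317.  141.7] [56.  57.8] -> [537.7  24.5 182. ]
3 110 [537.39  24.15  -1.65] -94.8 0.9176 in rest [-33.4  -3.7   0. ] [np.float32(0.915), np.float32(0.9163), np.float32(0.9149), np.float32(0.9065)]Traceback (most recent call last):
  File "fit2.py", line 16, in <module>
    s=np.array([538,23,-1.7]); r=minimize(bl,s,method='Nelder-Mead',options=dict(initial_simplex=s+np.array([[0,0,0],[5,0,0],[0,5,0],[0,0,.1]]),maxiter=150)); b=r.x
                                 ~~~~~~~~^^^^^^^^^^^^^^^^^^^^^^^^^^^^^^^^^^^^^^^^^^^^^^^^^^^^^^^^^^^^^^^^^^^^^^^^^^^^^^^^^^^^^^^^^^^^^^^^^^^^^^^^^^^^^^^^^^^^
    res = _minimize_neldermead(fun, x0, args, callback, bounds=bounds,
                               **options)
    fsim[j] = func(sim[j])
              ~~~~^^^^^^^^
    fx = function(np.copy(x), *(wrapper_args + args))
  File "<string>", line 28, in bl
  File "<string>", line 28, in <genexpr>
  File "<string>", line 27, in bm
  File "<string>", line 16, in hullmask
  File "h.py", line 10, in proj
    m=camera_model(c); E=np.array(m['extrinsics']) if T is None else T
ValueError: time passes only in moves, steps and waits
```

```bash
sed -i 's/^from rig.*/&\nimport functools; camera_model=functools.lru_cache(None)(camera_model)/' h.py; python3 fit2.py
```

```text
rest [539.398  -9.376  -1.621] -92.9 -0.9820756912231445
cap ellipse [317.  141.7] [56.  57.8] -> [537.7  24.5 182. ]
3 110 [537.39  24.15  -1.65] -94.8 0.9176 in rest [-33.4  -3.7   0. ] [np.float32(0.915), np.float32(0.9163), np.float32(0.9149), np.float32(0.9065)]
3 140 [537.59  23.87  -1.72] -98.6 0.847 in rest [-33.1  -3.5   0. ] [np.float32(0.8417), np.float32(0.8432), np.float32(0.8459), np.float32(0.8464)]
4 110 [537.54  24.12  -1.68] -96.5 0.8971 in rest [-33.4  -3.5   0. ] [np.float32(0.8903), np.float32(0.8938), np.float32(0.8966), np.float32(0.8933)]
4 140 [537.48  23.83  -1.8 ] -103.1 0.8261 in rest [-33.1  -3.6   0. ] [np.float32(0.8137), np.float32(0.8175), np.float32(0.8221), np.float32(0.8245)]
8 110 [537.55  24.33  -1.81] -103.6 0.865 in rest [-33.6  -3.5   0. ] [np.float32(0.8539), np.float32(0.8559), np.float32(0.859), np.float32(0.8638)]
8 140 [537.87  23.74  -1.74] -99.5 0.7872 in rest [-33.   -3.2   0. ] [np.float32(0.775), np.float32(0.7778), np.float32(0.7834), np.float32(0.7893)]
```

```bash
sed 's/^data=.*/data=[("wrist",T3,np.load("m3_0.npy").astype(np.float32))]/' fit2.py > fit3.py; sed -i 's/in (3,4,8)/in (3,6)/; s/in (110,140)/in (125,)/' fit3.py; python3 fit3.py
```

```text
rest [539.398  -9.376  -1.621] -92.9 -0.9820756912231445
cap ellipse [317.  141.7] [56.  57.8] -> [537.7  24.5 182. ]
3 125 [536.01  25.01  -1.65] -94.6 0.4333 in rest [-34.2  -5.1   0. ] [np.float32(0.4284), np.float32(0.4323), np.float32(0.433), np.float32(0.431)]
6 125 [535.9   25.14  -1.7 ] -97.6 0.4022 in rest [-34.3  -5.2   0. ] [np.float32(0.4009), np.float32(0.4008), np.float32(0.4019), np.float32(0.4016)]
```

The best-fitting model puts the bottle at (537.5,24.2), yaw about -94.8°, heel at rest x ≈ -11, within 2° of the rest's direction. Before tipping I'll rehearse a tilt in free air to learn the arm's kinematics.

>>> carry_out([
  [0,0,-0.03,10,0,0,0],
  [0,0,-0.05,20,0,0,0],
  [0,0,-0.05,30,0,0,0],
  [0,0,-0.05,40,0,0,0],
  [0,0,-0.05,40,0,0,0],
])

```text
t: 3.62
ee_pos: [495.9, 16.8, 337.2]
eef_rot: [[0.996, -0.072, 0.057], [-0.092, -0.762, 0.64], [-0.003, -0.643, -0.766]]
contact_force: [0.5, -0.3, -0.3]
grip_width: 88.1
grasp_force: 0.0
```

```bash
cat > kin.py <<'E'
from h import *
import json
from scipy.optimize import least_squares
from scipy.spatial.transform import Rotation as Ro
Y=lambda a:Ro.from_euler('y',a); Z=lambda a:Ro.from_euler('z',a)
def fk(q,k):
    a1,b,h,L2,a3,L3,d6=k
    R3=Z(q[0])*Y(q[1]+q[2]); W=R3*Z(q[3])*Y(q[4])
    p=Z(q[0]).apply([a1,b,h])+(Z(q[0])*Y(q[1])).apply([0,0,L2])+R3.apply([a3,0,L3])+W.apply([0,0,d6])
    return p,(W*Z(q[5]+np.pi/2)).as_matrix()
S=[json.loads(l) for l in open('log.jsonl')]+[dict(q=[-1.338,.181,1.607,0,1.354,-.206],ee_pos=[244.308,-520.533,238.714])]
prior=np.array([0,118,300,400,0,400,200.])
f=least_squares(lambda k:np.r_[np.concatenate([fk(s['q'],k)[0]-s['ee_pos'] for s in S]),0.003*(k-prior)],prior); K=f.x
E
python3 - <<'E'
from h import *; log()
from kin import *
print(K.round(1)); 
for s in S: print((fk(s['q'],K)[0]-s['ee_pos']).round(1), np.abs(fk(s['q'],K)[1]-np.array(s.get('eef_rot',np.nan))).max().round(3))
E
```

```text
3.62 [-0.597  0.016  1.734  0.607  1.743  1.065] [495.9  16.8 337.2] [[0.996, -0.072, 0.057], [-0.092, -0.762, 0.64], [-0.003, -0.643, -0.766]] F [ 0.48 -0.27 -0.35] 88.0857669700393
[3.000e-01 1.178e+02 3.128e+02 4.386e+02 8.520e+01 5.142e+02 3.115e+02]
[-0. -0. -0.] 0.0
[-0. -0.  0.] 0.0
[-0. -0.  0.] 0.0
[ 0.  -0.   0.1] 0.0
[ 0.1  0.  -0.1] nan
```

The kinematic fit is exact to about 0.1 mm. Now I'll plan the whole straddling path (fingers loose around the cap, turning about the heel) and check the joint limits.

```bash
cat > plan.py <<'E'
from kin import *
C=np.array([537.6,24.3,0]); az=np.radians(-93.7); d=np.array([np.cos(az),np.sin(az),0]); up=np.array([0,0,1.]); H=C+22*d
def pose(th,hT=147,off=0.,tool=None):   # th bottle lean (deg), off: tool shift along its y, tool: tool lean (deg)
    t=np.radians(th); u=np.sin(t)*d+np.cos(t)*up; n=np.cos(t)*d-np.sin(t)*up
    a=t if tool is None else np.radians(tool); z=-(np.sin(a)*d+np.cos(a)*up); y=np.cos(a)*d-np.sin(a)*up
    return H-22*n+hT*u+off*n, np.c_[np.cross(y,z),y,z]
def rows(poses,s=None):
    s=s or status.state(); R0=np.array(s['eef_rot']); R0=Ro.from_matrix(R0).as_matrix()
    for p,R in poses: print((R0.T@(p-s['ee_pos'])/1000).round(4).tolist(), np.degrees(Ro.from_matrix(R0.T@R).as_rotvec()).round(2).tolist())
def ik(p,R,q0):
    f=least_squares(lambda q:np.r_[(fk(q,K)[0]-p)/100,(fk(q,K)[1]-R).ravel()],q0); return f.x,np.abs(f.fun).max()
E
python3 - <<'E'
from plan import *
q=np.array([-.2,-.04,1.74,0,1.44,1.46])
for th in [0,10,20,30,40,50,60,64,68]:
    p,R=pose(th); q,e=ik(p,R,q); print(th,p.round(),q.round(3),e.round(4))
s=status.state()
print('above'); rows([pose(0,240)]);
E
```

```text
0 [538.  24. 147.] [-0.175  0.201  1.781  0.     1.159  1.46 ] 0.0
10 [536.  -2. 149.] [-0.326  0.2    1.791  0.181  1.202  1.24 ] 0.0
20 [534. -27. 146.] [-0.466  0.241  1.779  0.335  1.279  1.046] 0.0
30 [533. -52. 138.] [-0.589  0.322  1.748  0.457  1.375  0.887] 0.0
40 [531. -75. 127.] [-0.69   0.433  1.698  0.551  1.482  0.761] 0.0
50 [530. -96. 111.] [-0.769  0.567  1.632  0.623  1.595  0.665] 0.0
60 [ 529. -114.   93.] [-0.828  0.716  1.551  0.684  1.71   0.594] 0.0
64 [ 528. -120.   84.] [-0.847  0.778  1.516  0.706  1.756  0.571] 0.0
68 [ 528. -125.   75.] [-0.863  0.842  1.479  0.728  1.803  0.553] 0.0
above
[0.0411, 0.0538, 0.0816] [-40.01, -0.39, -1.57]
```

>>> carry_out([
  [0.005,0.005,0.008,-10,0,0,0],
  [0.015,0.02,0.025,-20,-0.2,-0.8,0],
  [0.03,0.035,0.05,-30,-0.3,-1.2,0],
  [0.041,0.054,0.082,-40,-0.4,-1.6,0],
  [0.041,0.054,0.082,-40,-0.4,-1.6,0],
])

```text
t: 4.25
ee_pos: [537.2, 31.6, 240.1]
eef_rot: [[0.999, -0.051, 0.001], [-0.051, -0.999, -0.002], [0.002, 0.002, -1.0]]
contact_force: [-0.6, 0.5, -0.1]
grip_width: 87.9
grasp_force: 0.0
```

Run:
```python
from plan import *
log(); rows([pose(0,148)])
```

```text
4.25 [-0.161  0.096  1.699 -0.002  1.344  1.461] [537.2  31.6 240.1] [[0.999, -0.051, 0.001], [-0.051, -0.999, -0.002], [0.002, 0.002, -1.0]] F [-0.63  0.52 -0.07] 87.92204798415466
[0.0006, 0.007, 0.0921] [0.12, -0.09, 0.79]
```

>>> carry_out([
  [0,0,0,0,0,0,0],
  [0,0,0,0,0,0,0],
])

```text
t: 4.5
ee_pos: [538.3, 27.3, 243.0]
eef_rot: [[0.998, -0.059, 0.006], [-0.059, -0.998, -0.0], [0.006, -0.0, -1.0]]
contact_force: [-0.4, 0.5, -0.2]
grip_width: 88.0
grasp_force: 0.0
```

Run:
```python
from plan import *
log(); rows([pose(0,148)])
```

```text
4.5 [-1.700e-01  9.200e-02  1.697e+00  1.000e-03  1.346e+00  1.460e+00] [538.3  27.3 243. ] [[0.998, -0.059, 0.006], [-0.059, -0.998, -0.0], [0.006, -0.0, -1.0]] F [-0.43  0.52 -0.21] 88.03375133656434
[-0.0011, 0.0031, 0.095] [-0.01, -0.34, 0.32]
```

>>> carry_out([
  [0,0.001,0.03,0,0,0,0],
  [0,0.001,0.06,0,0,0,0],
  [0,0.001,0.092,0,0,0,0],
  [0,0.001,0.092,0,0,0,0],
  [0,0.001,0.092,0,0,0,0],
])

```text
t: 5.12
ee_pos: [538.7, 26.7, 151.0]
eef_rot: [[0.998, -0.058, 0.005], [-0.058, -0.998, -0.001], [0.005, 0.0, -1.0]]
contact_force: [0.2, 0.2, 0.9]
grip_width: 87.8
grasp_force: 0.0
```

Run:
```python
from plan import *
log(); rows([pose(0,148)])
im=snapshot('wrist'); cv2.imwrite('pics/w4.png',im[:,:,::-1])
```

```text
5.12 [-0.171  0.196  1.779  0.     1.162  1.458] [538.7  26.7 151. ] [[0.998, -0.058, 0.005], [-0.058, -0.998, -0.001], [0.005, 0.0, -1.0]] F [0.16 0.21 0.86] 87.77072368443842
[-0.001, 0.0025, 0.003] [0.01, -0.31, 0.35]
```

View pics/w4.png

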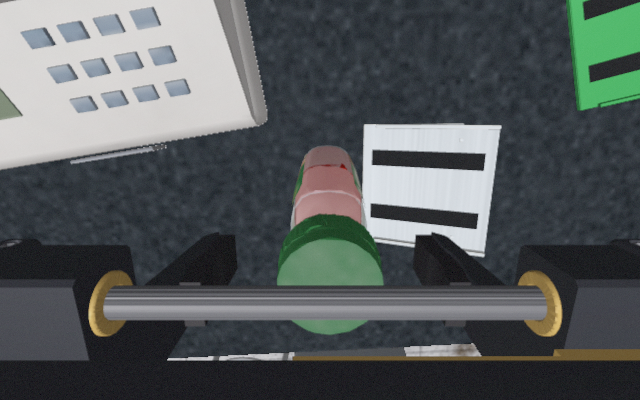

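The cap sits between the open fingers (column 330 against a gripper centre of about 325), and the body looks square to the gripper. I'll bring the fingers in loosely to about a 57 mm gap, without touching.

>>> carry_out([
  [0,0.002,0.001,0,0,0,0.35],
  [0,0.002,0.001,0,0,0,0.35],
  [0,0.002,0.001,0,0,0,0.35],
  [0,0.002,0.001,0,0,0,0.35],
], grip_force=3)

```text
t: 5.68
ee_pos: [537.5, 25.9, 148.3]
eef_rot: [[0.998, -0.057, 0.003], [-0.057, -0.998, -0.0], [0.003, 0.0, -1.0]]
contact_force: [0.8, -0.3, -0.0]
grip_width: 57.4
grasp_force: 0.0
```

Run:
```python
from plan import *
log(); print(status.state()['grasp_force'])
# tool leads bottle by the 5.5 mm play while pushing
rows([pose(t) for t in (2,4,6,8,10)])
```

```text
5.67 [-0.173  0.198  1.782  0.     1.158  1.455] [537.5  25.9 148.3] [[0.998, -0.057, 0.003], [-0.057, -0.998, -0.0], [0.003, 0.0, -1.0]] F [ 0.82 -0.26 -0.03] 57.38242891381269
0.0
[0.0001, 0.0068, 0.0006] [2.0, -0.17, 0.46]
[0.0001, 0.0119, 0.0001] [4.0, -0.16, 0.47]
[0.0, 0.0171, -0.0002] [6.0, -0.15, 0.47]
[0.0, 0.0223, -0.0003] [8.0, -0.14, 0.47]
[-0.0, 0.0275, -0.0003] [10.0, -0.13, 0.47]
```

>>> carry_out([
  [0,0.006,0.0005,2,0,0,0.35],
  [0,0.011,0,4,0,0.2,0.35],
  [0,0.016,0,6,0,0.4,0.35],
  [0,0.0215,0,8,0,0.4,0.35],
  [0,0.027,0,10,0,0.4,0.35],
])

```text
t: 6.3
ee_pos: [536.0, -1.1, 148.3]
eef_rot: [[0.998, -0.062, 0.014], [-0.063, -0.983, 0.174], [0.002, -0.175, -0.985]]
contact_force: [-0.6, -0.3, 0.1]
grip_width: 57.2
grasp_force: 0.1
```

Run:
```python
from plan import *
log(); rows([pose(t) for t in (10,12,14,16,18,20)])
T=wristT(); im=snapshot('wrist'); cv2.imwrite('pics/w5.png',im[:,:,::-1])
```

```text
6.3 [-0.326  0.199  1.792  0.183  1.2    1.237] [536.   -1.1 148.3] [[0.998, -0.062, 0.014], [-0.063, -0.983, 0.174], [0.002, -0.175, -0.985]] F [-0.58 -0.34  0.09] 57.20896374743851
[-0.0001, 0.0003, -0.0004] [-0.07, -0.13, 0.09]
[-0.0001, 0.0055, -0.0011] [1.93, -0.13, 0.09]
[-0.0001, 0.0106, -0.0016] [3.93, -0.12, 0.09]
[-0.0001, 0.0158, -0.0019] [5.93, -0.12, 0.1]
[-0.0001, 0.021, -0.0021] [7.93, -0.12, 0.1]
[-0.0001, 0.0262, -0.002] [9.93, -0.12, 0.1]
```

View pics/w5.png

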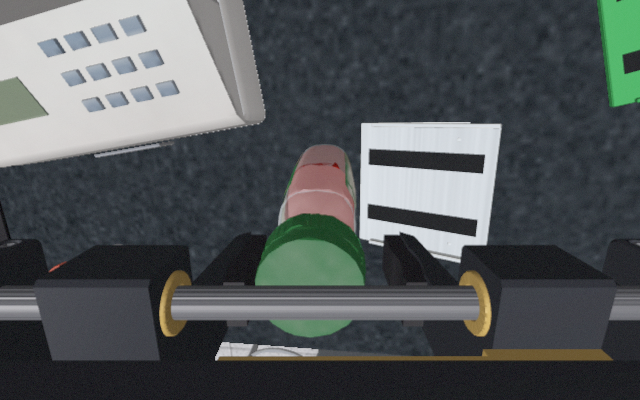

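The bottle leans and follows the rear finger squarely. I'll narrow the loose gap to about 52 mm so the hand-over at overbalance is small, and slow down.

>>> carry_out([
  [0,0.0025,-0.0005,1,0,0,0.41],
  [0,0.005,-0.001,2,0,0,0.41],
  [0,0.0075,-0.001,3,0,0,0.41],
  [0,0.0105,-0.0015,4,0,0,0.41],
  [0,0.013,-0.0015,5,0,0,0.41],
])

```text
t: 6.98
ee_pos: [535.2, -14.4, 147.4]
eef_rot: [[0.998, -0.061, 0.019], [-0.064, -0.964, 0.259], [0.002, -0.26, -0.966]]
contact_force: [0.6, 0.1, 0.4]
grip_width: 52.0
grasp_force: 0.0
```

>>> carry_out([
  [0,0.0025,0,1,0,0,0.41],
  [0,0.005,0,2,0,0,0.41],
  [0,0.0078,0,3,0,0,0.41],
  [0,0.0105,0,4,0,0,0.41],
  [0,0.013,0,5,0,0,0.41],
])

```text
t: 7.6
ee_pos: [534.4, -26.9, 144.0]
eef_rot: [[0.998, -0.059, 0.024], [-0.064, -0.937, 0.342], [0.002, -0.343, -0.939]]
contact_force: [-0.7, -0.3, -0.3]
grip_width: 52.3
grasp_force: 0.1
```

Run:
```python
from plan import *
s=log(); print(s['grasp_force']); rows([pose(t) for t in (20,22,24,26,28,30)])
im=snapshot('wrist'); cv2.imwrite('pics/w6.png',im[100:350,150:500,::-1])
```

```text
7.6 [-0.467  0.243  1.781  0.337  1.274  1.043] [534.4 -26.9 144. ] [[0.998, -0.059, 0.024], [-0.064, -0.937, 0.342], [0.002, -0.343, -0.939]] F [-0.72 -0.31 -0.35] 52.26950442344155
0.09305447456426919
[-0.0001, -0.0003, -0.0016] [-0.06, -0.11, 0.09]
[-0.0001, 0.0049, -0.0023] [1.94, -0.11, 0.1]
[-0.0001, 0.01, -0.0028] [3.94, -0.11, 0.1]
[-0.0001, 0.0152, -0.0031] [5.94, -0.11, 0.1]
[-0.0001, 0.0204, -0.0033] [7.94, -0.1, 0.1]
[-0.0001, 0.0256, -0.0032] [9.94, -0.1, 0.1]
```

View pics/w6.png

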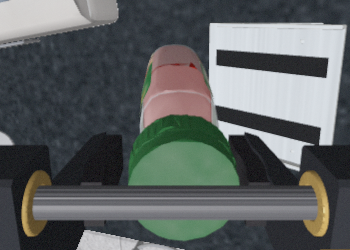

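The cap is now centred close to both fingers and resting toward the front finger at about 20° tool lean. That is my last picture view, so from here I go by numbers.

>>> carry_out([
  [0,0.004,-0.002,1.5,0,0,0.41],
  [0,0.008,-0.0025,3,0,0,0.41],
  [0,0.012,-0.003,4.5,0,0,0.41],
  [0,0.016,-0.003,6,0,0,0.41],
  [0,0.0205,-0.003,8,0,0,0.41],
])

```text
t: 8.28
ee_pos: [533.1, -47.3, 139.9]
eef_rot: [[0.998, -0.055, 0.032], [-0.064, -0.88, 0.47], [0.003, -0.471, -0.882]]
contact_force: [-0.1, -0.5, 1.1]
grip_width: 52.1
grasp_force: 0.2
```

Run:
```python
from plan import *
s=log(); print(s['grasp_force'],s['wrist_torque']); rows([pose(t) for t in (28,30,32,34,36,38)])
```

```text
8.28 [-0.567  0.304  1.756  0.438  1.354  0.912] [533.1 -47.3 139.9] [[0.998, -0.055, 0.032], [-0.064, -0.88, 0.47], [0.003, -0.471, -0.882]] F [-0.06 -0.47  1.1 ] 52.05001967292937
0.21384002873674035 [-0.2908243   0.04638609  0.01388998]
[-0.0002, -0.0002, -0.0002] [-0.11, -0.11, 0.11]
[-0.0002, 0.0049, -0.0009] [1.89, -0.11, 0.12]
[-0.0002, 0.0101, -0.0014] [3.89, -0.11, 0.12]
[-0.0002, 0.0153, -0.0017] [5.89, -0.1, 0.12]
[-0.0002, 0.0204, -0.0019] [7.89, -0.1, 0.12]
[-0.0002, 0.0256, -0.0018] [9.89, -0.1, 0.12]
```

>>> carry_out([
  [0,0.005,-0.0008,2,0,0,0.41],
  [0,0.0101,-0.0013,4,0,0,0.41],
  [0,0.0153,-0.0016,6,0,0,0.41],
  [0,0.0204,-0.0018,8,0,0,0.41],
  [0,0.0256,-0.0018,10,0,0,0.41],
])

```text
t: 8.9
ee_pos: [531.5, -70.6, 129.2]
eef_rot: [[0.998, -0.049, 0.041], [-0.064, -0.785, 0.616], [0.002, -0.618, -0.787]]
contact_force: [1.2, 0.3, -1.2]
grip_width: 51.8
grasp_force: 0.3
```

Run:
```python
from plan import *
s=log(); print(s['grasp_force'],s['wrist_torque']); rows([pose(t) for t in (38,40,42,44,46,48)])
```

```text
8.9 [-0.673  0.41   1.709  0.536  1.461  0.78 ] [531.5 -70.6 129.2] [[0.998, -0.049, 0.041], [-0.064, -0.785, 0.616], [0.002, -0.618, -0.787]] F [ 1.21  0.27 -1.15] 51.81941859048403
0.3478309675119817 [-0.3289004   0.07348485  0.02747028]
[-0.0001, -0.0001, -0.0002] [-0.14, -0.07, 0.12]
[-0.0001, 0.0051, -0.0009] [1.86, -0.07, 0.12]
[-0.0001, 0.0102, -0.0014] [3.86, -0.07, 0.12]
[-0.0001, 0.0154, -0.0017] [5.86, -0.07, 0.12]
[-0.0001, 0.0206, -0.0019] [7.86, -0.06, 0.12]
[-0.0001, 0.0258, -0.0018] [9.86, -0.06, 0.12]
```

>>> carry_out([
  [0,0.0051,-0.0009,2,0,0,0.41],
  [0,0.0102,-0.0014,4,0,0,0.41],
  [0,0.0154,-0.0017,6,0,0,0.41],
  [0,0.0206,-0.0019,8,0,0,0.41],
  [0,0.0258,-0.0018,10,0,0.1,0.41],
])

```text
t: 9.52
ee_pos: [530.3, -92.0, 114.7]
eef_rot: [[0.998, -0.043, 0.049], [-0.065, -0.666, 0.743], [0.001, -0.745, -0.667]]
contact_force: [-0.4, 0.8, -0.8]
grip_width: 51.8
grasp_force: 0.5
```

Run:
```python
from plan import *
s=log(); print(s['grasp_force'],s['wrist_torque']); rows([pose(t) for t in (48,50,52,54,56)]+[pose(a,148,-1,b) for a,b in ((58,57),(60,58.5),(62,60),(64,61.5))])
```

```text
9.53 [-0.756  0.541  1.645  0.612  1.573  0.68 ] [530.3 -92.  114.7] [[0.998, -0.043, 0.049], [-0.065, -0.666, 0.743], [0.001, -0.745, -0.667]] F [-0.42  0.78 -0.77] 51.79692526163682
0.476497916970402 [-0.4401601   0.05724598 -0.00139084]
[-0.0002, -0.0, 0.0001] [-0.13, -0.07, 0.03]
[-0.0002, 0.0051, -0.0006] [1.87, -0.07, 0.03]
[-0.0002, 0.0103, -0.0011] [3.87, -0.06, 0.03]
[-0.0002, 0.0155, -0.0015] [5.87, -0.06, 0.03]
[-0.0002, 0.0207, -0.0016] [7.87, -0.06, 0.03]
[-0.0002, 0.025, -0.0027] [8.87, -0.06, 0.03]
[-0.0002, 0.0303, -0.0026] [10.37, -0.06, 0.04]
[-0.0002, 0.0355, -0.0022] [11.87, -0.06, 0.04]
[-0.0002, 0.0407, -0.0016] [13.37, -0.06, 0.04]
```

>>> carry_out([
  [0,0.004,-0.0006,1.6,0,0,0.41],
  [0,0.0082,-0.001,3.2,0,0,0.41],
  [0,0.0124,-0.0013,4.8,0,0,0.41],
  [0,0.0165,-0.0015,6.4,0,0,0.41],
  [0,0.0207,-0.0016,8,0,0,0.41],
])

```text
t: 10.15
ee_pos: [529.3, -106.9, 100.5]
eef_rot: [[0.998, -0.035, 0.055], [-0.065, -0.557, 0.828], [0.001, -0.83, -0.558]]
contact_force: [0.5, -0.4, -1.0]
grip_width: 51.8
grasp_force: 0.6
```

Run:
```python
from plan import *
s=log(); print(s['grasp_force'],s['wrist_torque']); rows([pose(t) for t in (56,)]+[pose(a,148,0,b) for a,b in ((57,57),(58,58),(59.5,59),(61,60),(62.5,61),(64,62),(65,63),(66,64),(67,65),(68.2,65.5))])
```

```text
10.15 [-0.807  0.656  1.584  0.662  1.664  0.618] [ 529.3 -106.9  100.5] [[0.998, -0.035, 0.055], [-0.065, -0.557, 0.828], [0.001, -0.83, -0.558]] F [ 0.45 -0.39 -1.01] 51.82952602275226
0.5686221434734762 [-0.4460295   0.02308754 -0.00355885]
[-0.0002, 0.0001, -0.0] [-0.1, -0.06, 0.05]
[-0.0002, 0.0027, -0.0014] [0.9, -0.06, 0.05]
[-0.0002, 0.0053, -0.0017] [1.9, -0.06, 0.05]
[-0.0002, 0.0092, -0.0021] [2.9, -0.05, 0.05]
[-0.0002, 0.0131, -0.0024] [3.9, -0.05, 0.05]
[-0.0002, 0.017, -0.0026] [4.9, -0.05, 0.05]
[-0.0002, 0.0209, -0.0027] [5.9, -0.05, 0.05]
[-0.0002, 0.0235, -0.0027] [6.9, -0.05, 0.05]
[-0.0002, 0.0261, -0.0027] [7.9, -0.05, 0.05]
[-0.0002, 0.0287, -0.0026] [8.9, -0.05, 0.05]
[-0.0002, 0.0319, -0.0024] [9.4, -0.05, 0.05]
```

>>> carry_out([
  [0,0.0027,-0.0005,1,0,0,0.41],
  [0,0.0053,-0.001,2,0,0,0.41],
  [0,0.008,-0.0014,3,0,0,0.41],
  [0,0.0106,-0.0016,4,0,0,0.41],
  [0,0.0135,-0.0018,5,0,0,0.41],
])

```text
t: 10.78
ee_pos: [528.8, -115.9, 90.4]
eef_rot: [[0.998, -0.03, 0.057], [-0.065, -0.483, 0.873], [0.001, -0.875, -0.484]]
contact_force: [0.2, 0.4, -0.9]
grip_width: 52.1
grasp_force: 0.6
```

Run:
```python
from plan import *
s=log(); print(s['grasp_force'],s['wrist_torque']); rows([pose(t) for t in (61,)]+[pose(a,148,0,b) for a,b in ((62,62),(63,62.7),(64,63.4),(65,64),(66,64.5),(67,65),(68.2,65.5),(69,66))])
```

```text
10.78 [-0.834  0.733  1.541  0.69   1.722  0.587] [ 528.8 -115.9   90.4] [[0.998, -0.03, 0.057], [-0.065, -0.483, 0.873], [0.001, -0.875, -0.484]] F [ 0.21  0.44 -0.86] 52.0725715388856
0.6169894896447659 [-0.51673722  0.06988309  0.06564601]
[-0.0002, -0.0004, 0.0004] [-0.06, -0.05, 0.05]
[-0.0002, 0.0022, -0.001] [0.94, -0.05, 0.05]
[-0.0002, 0.0048, -0.0013] [1.64, -0.05, 0.05]
[-0.0002, 0.0074, -0.0016] [2.34, -0.05, 0.05]
[-0.0002, 0.01, -0.0018] [2.94, -0.05, 0.05]
[-0.0002, 0.0126, -0.002] [3.44, -0.05, 0.05]
[-0.0002, 0.0152, -0.0021] [3.94, -0.05, 0.05]
[-0.0002, 0.0183, -0.0022] [4.44, -0.05, 0.05]
[-0.0002, 0.0204, -0.0022] [4.94, -0.05, 0.05]
```

>>> carry_out([
  [0,0.0022,-0.0004,0.9,0,0,0.41],
  [0,0.0045,-0.0008,1.6,0,0,0.41],
  [0,0.0065,-0.0012,2.2,0,0,0.41],
  [0,0.0085,-0.0014,2.6,0,0,0.41],
  [0,0.01,-0.0015,2.9,0,0,0.41],
])

```text
t: 11.4
ee_pos: [528.3, -122.0, 82.4]
eef_rot: [[0.998, -0.028, 0.059], [-0.065, -0.439, 0.896], [0.001, -0.898, -0.44]]
contact_force: [0.3, 0.5, -1.8]
grip_width: 52.3
grasp_force: 0.6
```

Run:
```python
from plan import *
s=log(); print(s['grasp_force'],s['wrist_torque']); rows([pose(a,148,0,b) for a,b in ((65,64),(66,64.5),(67,65),(68.2,65.5),(69,66))])
```

```text
11.4 [-0.849  0.783  1.511  0.704  1.756  0.569] [ 528.3 -122.    82.4] [[0.998, -0.028, 0.059], [-0.065, -0.439, 0.896], [0.001, -0.898, -0.44]] F [ 0.26  0.53 -1.77] 52.27240072952942
0.5776487337425351 [-0.54260443 -0.00911134  0.01763216]
[-0.0002, 0.0, -0.0003] [0.08, -0.05, 0.05]
[-0.0002, 0.0026, -0.0006] [0.58, -0.05, 0.05]
[-0.0002, 0.0052, -0.0009] [1.08, -0.05, 0.05]
[-0.0002, 0.0084, -0.0011] [1.58, -0.05, 0.05]
[-0.0002, 0.0104, -0.0013] [2.08, -0.05, 0.05]
```

>>> carry_out([
  [0,0.001,-0.0001,0.3,0,0,0.41],
  [0,0.002,-0.0002,0.6,0,0,0.41],
  [0,0.003,-0.0003,0.8,0,0,0.41],
  [0,0.004,-0.0004,1,0,0,0.41],
  [0,0.005,-0.0004,1.2,0,0,0.41],
])

```text
t: 12.02
ee_pos: [528.2, -124.5, 78.1]
eef_rot: [[0.998, -0.026, 0.059], [-0.065, -0.42, 0.905], [0.001, -0.907, -0.421]]
contact_force: [0.1, 0.2, -2.2]
grip_width: 51.9
grasp_force: 0.6
```

>>> carry_out([
  [0,0.001,0,0.2,0,0,0.41],
  [0,0.002,0,0.4,0,0,0.41],
  [0,0.002,0,0.4,0,0,0.41],
])

```text
t: 12.4
ee_pos: [528.2, -125.4, 76.4]
eef_rot: [[0.998, -0.026, 0.06], [-0.065, -0.414, 0.908], [0.001, -0.91, -0.414]]
contact_force: [-0.0, -1.1, 0.2]
grip_width: 52.2
grasp_force: 0.0
```

The pad force has dropped to 0, so the bottle is resting on the slope. I'll open the fingers clear, then retract along the axis.

>>> carry_out([
  [0,0.001,0,0,0,0,0.41],
  [0,0.002,0,0,0,0,0.41],
  [0,0.003,0,0,0,0,0.3],
  [0,0.003,0,0,0,0,0.2],
  [0,0.003,0,0,0,0,0.2],
])

```text
t: 13.02
ee_pos: [528.1, -126.5, 73.6]
eef_rot: [[0.998, -0.026, 0.06], [-0.065, -0.414, 0.908], [0.001, -0.91, -0.415]]
contact_force: [-0.4, -0.3, -0.6]
grip_width: 70.4
grasp_force: 0.0
```

>>> carry_out([
  [0,0,-0.005,0,0,0,0.2],
  [0,0,-0.02,0,0,0,0.2],
  [0,0,-0.04,0,0,0,0.2],
  [0,0,-0.07,0,0,0,0.2],
  [0,0,-0.1,0,0,0,0.2],
])

```text
t: 13.65
ee_pos: [522.0, -219.6, 116.1]
eef_rot: [[0.998, -0.026, 0.06], [-0.066, -0.415, 0.908], [0.002, -0.91, -0.416]]
contact_force: [0.5, 0.3, -0.1]
grip_width: 70.4
grasp_force: 0.0
```

```bash
cat > chk.py <<'E'
import io,contextlib
with contextlib.redirect_stdout(io.StringIO()): exec(open('fit.py').read())
log(); rest=np.load('rest.npy'); from rig import snapshot
def lie(p): # p: heel x, y in rest frame, yaw rel, slope lean
    a=np.radians(p[3]); Ry=np.array([[np.cos(a),0,np.sin(a)],[0,1,0],[-np.sin(a),0,np.cos(a)]]); Rz=R(p[2])
    return lambda X: ((X-[22,0,0])@Ry.T@Rz.T+[p[0],p[1],0])@R(rest[2]).T+[rest[0],rest[1],0]
ms=[]
for c in ('scene','side','wrist'):
    TT=wristT() if c=='wrist' else None
    im=snapshot(c); cv2.imwrite(f'pics/end_{c}.png',im[:,:,::-1]); t=nets.trace('flat_bottle',c)[:1]
    for r_ in t:
        M=r_['pixels'].astype(np.float32); e0=np.max([hullmask(lie([-12,-3,0,68])(X),c,TT) for X in(body,neck,cap)],0)
        ys,xs=np.where(M); print(c,round(r_['p'],2),r_['location'].__repr__(),'bbox',xs.min(),xs.max(),ys.min(),ys.max(),'iou lying',iou(e0,M).round(3)); ys,xs=np.where(e0>.5); print('  expected',xs.min(),xs.max(),ys.min(),ys.max()); ms.append((c,TT,M))
f=lambda p:-sum(iou(np.max([hullmask(lie(p)(X),c,TT) for X in(body,neck,cap)],0),M) for c,TT,M in ms)
s=np.array([-12,-3,0,68.]); r=minimize(f,s,method='Nelder-Mead',options=dict(initial_simplex=s+np.array([[0,0,0,0],[5,0,0,0],[0,5,0,0],[0,0,.08,0],[0,0,0,5]]),maxiter=200)); print(r.x.round(3),r.fun/max(len(ms),1))
E
python3 chk.py
```

```text
13.65 [-0.951  0.836  1.336  0.661  1.923  0.589] [ 522.  -219.6  116.1] [[0.998, -0.026, 0.06], [-0.066, -0.415, 0.908], [0.002, -0.91, -0.416]] F [ 0.49  0.25 -0.08] 70.35704876672412
scene 0.79 [408.8, 204.4] bbox 381 437 178 226 iou lying 0.856
  expected 379 443 176 227
wrist 0.56 [323.6, 191.1] bbox 293 355 136 239 iou lying 0.938
  expected 290 355 136 238
[-1.4673e+01 -3.4540e+00 -6.0000e-03  6.8698e+01] -0.9116499423980713
```

The final fit shows the bottle lying at 68.7° lean, yaw 0.3° off the rest's line, heel at x ≈ -14 mm, with the gripper clear. I'll hand it in.

```bash
python3 -c "
from rig import sign_off; print(sign_off())"
```

```text
the job is handed in; nothing more can be done
None
```

The bottle was tipped gently and now lies on its broad side, straight along the metal rest (fitted from the final images: 68.7° lean, yaw about 0.3° off), cap over the upper end and gripper clear; handed in after about 14 s.

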